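Hold a cast block on the bow gauge

TASK

Lift the cured resin block out of the open mould half and set it upright on the bed of the bow gauge, in front of the fence with its bevel facing away from the fence and its end next to the end stop, and let go so that it can find its own seat. Then bring it up to the fence and press it with one diagonal push of the gripper flat onto the bed and flush against both fence pads at once, its end still at the stop; finish while holding that push, firm but never heavy enough to strain the gauge (about 10 N down and 10 N towards the fence, never 50 N). Leave the other things on the bench where they are.

Things in the scene. Friction and masses are not known exactly. Their poses are not given: they have to be found in the camera images.
- block: cured resin block, orange-brown, 36 (x) x 100 (y) x 40 (z) mm, about 170 g, three brass inserts in its top. Origin: centre of the underside, z up. Upper edge on the -x side cut by a 45-degree bevel, 14 x 14 mm, full length: front face (x = -18) upright from 2 to 26 mm, bevel from there to (x = -4, z = 40), back face (x = +18) upright. Starts upright, lower 10 mm inside the mould cavity
- bevel (a point): middle of the block's bevel, at (-11, 0, 33) mm in the block's frame; the bevel's outward normal is halfway between the block's -x and +z, so it is the natural place for the diagonal push
- mould: aluminium lower mould half, fixed to the bench, 84 (x) x 152 (y) x 24 (z) mm, origin centre of the underside. Open rectangular cavity in its top, 39 x 103 mm, 10 mm deep (1.5 mm play all round the block); block and mould axes are parallel at the start. Two dowel pins, 8 mm thick and 7 mm high, on two diagonal top corners (31 mm and 64 mm off centre)
- gauge: bow gauge, fixed to the bench: grey base with a ground steel bed, fence, end stop and a dial gauge lying face up behind the fence (dial top 52 mm high, red needle). Origin at bench height under the middle of the plane of the two fence pads; x points from the bed through the fence to the dial, y along the fence towards the end stop side
- seat (a point): where the block's origin (centre of its underside) lies when seated, block axes parallel to the gauge's: at (-18, 0, 20) mm in the gauge's frame
- bed: flat dark-grey steel bed of the gauge, slippery (ground and oiled, friction about 0.25), top 20 mm above the bench, from x = -95 to +96 mm and y = -70 to +70 mm in the gauge's frame (the same frame as gauge)
- fence: fence of the gauge (same frame as gauge): 30 mm high above the bed, 128 mm long, with two steel pads, each 16 mm wide, at y = -36 and +36 mm, whose faces lie in the plane x = 0 and stand 3 mm proud of the fence
- stop: end stop (same frame as gauge): dark steel bar on the bed, 12 mm high, along x from -92 to -8 mm, its inner face at y = +50 mm; the block's end (its y = +50 mm face) belongs there
- plunger (a joint): dial gauge plunger, m: 0 free (ball tip 4 mm in front of the pads, 20 mm above the bed, midway between them), grows as it is pushed towards +x of the gauge, 0.004 when a flat face lies on both pads; its spring (0.5 to 0.8 N) pushes an unheld block off the pads again. The needle turns with it
- mould_top: bystander: upper mould half lying open side up, aluminium, 84 x 152 x 42 mm, loose, origin centre of the underside
- mixing_beaker: bystander: small clear beaker, 45 mm across, 57 mm high, loose, origin centre of the underside
- resin_syringe: bystander: small syringe lying down, 22 x 92 x 16 mm, loose, origin centre of the underside
- hardener_vial: bystander: small clear vial with white cap, 27 mm across, 52 mm high, loose, origin centre of the underside
There are look-alikes about, which are no part of the job. There is more than one size of the block; the job needs the larger.

How it is judged:
By the outcome, as a careful person would: the job done as asked, in the order asked, and still so for the second after the job is handed in, while the arm keeps its last pose, push and grip.
It also fails if it takes over 58 s, if anything falls off the work surface, if the arm or the gripper's body presses on something with over 40 N, if the wrist force passes 120 N, or if a joint passes its speed limit or range.

ROBOT

A 6-joint arm with a two-finger parallel gripper is mounted at the origin on a cart in front of the work surface, level with it; the furniture and walls round the work are solid. World frame = base frame: x ahead of the robot, y to its left, z up, the work surface at z = 0. Lengths are in m, angles in rad, forces in N, time in s.
With the tool pointing down it reaches from about 0.275 to 1 m from the base axis. Payload 8.4 kg.
Tool frame: the origin (TCP) lies on the centre line of the jaws, within the pads' length; the fingertips stand 19 mm ahead of it and the grasp point (between the pads) is the TCP; z points along the fingers, y is the line along which they close (so a half turn about z gives the same grasp; the last joint's range is limited). The gripper opens to 85 mm and grips with 20 to 120 N. Pads are 22 mm wide; open, the fingers measure 114 mm over their backs; the gripper's body (76 mm by 85 mm) begins 54 mm behind the grasp point. The pads swing forward as they close: fully open they stand 13 mm farther back than shut.
Start: joints at [1.274, 0.353, 1.633, -0, 1.155, -0.002], TCP at [0.182, 0.598, 0.25] pointing down, gripper open.
Joint ranges: [-2.63, 2.63], [-0.92, 2.1], [0.06, 2.66], [-1.3, 4.44], [0, 2.69], [-3.02, 3.02]. Speed limits (rad/s): [2.22, 2.22, 2.79, 3.14, 3.14, 3.14].

INTERFACE

Orientations are given as a unit quaternion [w, x, y, z].
In Python, from rig import * gives the robot as it stands. The module is installed in compiled form; this text tells all that it offers.
- The arm moves only by the tool jog_arm, never from a script. Its argument "motion" is a list of rows, each an object of numbers: "x", "y", "z": the shift along the tool's x, y, z in mm; "ax", "ay", "az": the turn, a rotation vector about the tool's x, y, z in degrees; "grip": the opening in per cent of the stroke, from 0 (shut) to 100 (fully open). A call has 1 to 12 rows; each row shifts and turns the commanded pose from where the row before left it, along the tool's axes as they then stand; what a row does not reach is not made up. A row lasts 1/8 s, in which the tool goes at most 62.5 mm and 10.7 degrees, less where a joint would pass 70% of its speed; a pose out of reach is approached as far as the arm can. A call with a gripper value outside its range is refused whole. The fingers move at their own pace and stop on an object; the grip force is fixed at half the most. Time passes only in rows, so rows that do not move let the fingers close. It gives the time, the measured TCP pose, the force, the opening and the grip force at its end, in the units of the state.
- observe(): the state, without advancing time (a new reading comes with each control period).
- grab_frame(name): name is "scene" or "top" or "wrist"; returns the picture (480x640x3 uint8, red, green, blue); there is no depth.
- camera_params(name): a dict with "fx", "fy", "cx", "cy" (pixels), "extrinsics" (4x4, takes a point from camera to world coordinates); the wrist camera has in their place "T_tool_cam" (4x4, takes a point from camera to tool coordinates, whose origin is the TCP and whose axes are the flange's). Camera axes: x right, y down, z forward; pixel columns grow to the right and rows downward; lengths in m; the calibration is good to about 2 mm. A picture is of the moment at which its call begins: read the wrist's pose just before it. camera_params takes no time and is no camera call.
- close_job(): hands the job in; it is judged then, once.
The state is a dict: "time_s": time; "qpos": joint angles; "joint_velocities": joint speeds; "tau": joint torques, N m; "tool_pos": TCP position; "orientation": TCP orientation; "ft_force": force on the tool from outside, world axes, zero at the start; "torque": the same for the moment, N m; "finger_gap": finger opening in m; "grasp_force": force on a finger pad.
Only numpy, scipy, OpenCV 4.12 (cv2) and the standard library are available. Lean on these libraries where they do the work, as an engineer would, in place of code of your own. Each camera call takes 0.05 s, during which the arm holds its last target. There are 200 camera calls.

## Working session

There is one attempt and no reset: what is moved stays moved. The work goes in short steps, Python scripts to look and compute and a tool call to move; the robot and the scene stay as the last step left them, time stands still between calls to the robot, and variables do not carry over. Pictures are saved under pics/ and viewed, at most 10 in all, crops included, and the job is handed in when it is done.

Besides the shell and the picture viewer there is one more tool, called as name(argument=value, ...), one argument or row to a line, values as JSON. jog_arm: Moves the arm, as the interface text tells. Its arguments: {"type":"object","properties":{"motion":{"type":"array"}},"required":["motion"]}

```bash
mkdir -p pics; cat > h.py <<'E'
from rig import *
import numpy as np, cv2
from scipy.spatial.transform import Rotation as R
def T_tool():
    s=observe(); q=s["orientation"]; T=np.eye(4); T[:3,:3]=R.from_quat([q[1],q[2],q[3],q[0]]).as_matrix(); T[:3,3]=s["tool_pos"]; return T
def save(n,img): cv2.imwrite("pics/"+n+".png",img[:,:,::-1])
def E(name,T=None):
    p=camera_params(name); return p,(np.array(p["extrinsics"]) if "extrinsics" in p else T@np.array(p["T_tool_cam"]))
def ray(name,uv,z,T=None):
    p,X=E(name,T); uv=np.atleast_2d(uv).astype(float)
    d=np.c_[(uv[:,0]-p["cx"])/p["fx"],(uv[:,1]-p["cy"])/p["fy"],np.ones(len(uv))]@X[:3,:3].T
    o=X[:3,3]; return o+d*((z-o[2])/d[:,2])[:,None]
def proj(name,P,T=None):
    p,X=E(name,T); P=np.atleast_2d(P); c=(P-X[:3,3])@X[:3,:3]
    return np.c_[c[:,0]/c[:,2]*p["fx"]+p["cx"],c[:,1]/c[:,2]*p["fy"]+p["cy"]]
E
python3 - <<'E'
from h import *
for n in("scene","top"):
    im=grab_frame(n); save(n,im); np.save(n+".npy",im); p=camera_params(n); print(n,p["fx"],np.round(p["extrinsics"],3).tolist())
T=T_tool();im=grab_frame("wrist"); save("wrist0",im); print(camera_params("wrist"),T.round(3).tolist())
E
```

```text
scene 612.4928304573909 [[0.832, -0.378, 0.406, -0.04], [-0.554, -0.543, 0.63, -0.755], [-0.018, -0.749, -0.662, 0.949], [0.0, 0.0, 0.0, 1.0]]
top 479.3293585453688 [[0.018, -0.987, 0.159, 0.356], [-1.0, -0.018, 0.0, 0.089], [0.003, -0.159, -0.987, 1.26], [0.0, 0.0, 0.0, 1.0]]
{'fx': 372.12248925514206, 'fy': 372.12248925514206, 'cx': 326.7780369453102, 'cy': 245.49245132990168, 'T_tool_cam': array([[ 6.69330093e-04, -9.45764355e-01, -3.24852793e-01,
         8.39710110e-02],
       [ 9.99999738e-01,  7.22051583e-04, -4.17442362e-05,
         1.22836506e-04],
       [ 2.74040684e-04, -3.24852680e-01,  9.45764591e-01,
        -1.23574048e-01],
       [ 0.00000000e+00,  0.00000000e+00,  0.00000000e+00,
         1.00000000e+00]])} [[-0.957, 0.291, -0.0, 0.181], [0.291, 0.957, -0.001, 0.598], [0.0, -0.001, -1.0, 0.25], [0.0, 0.0, 0.0, 1.0]]
```

View pics/top.png

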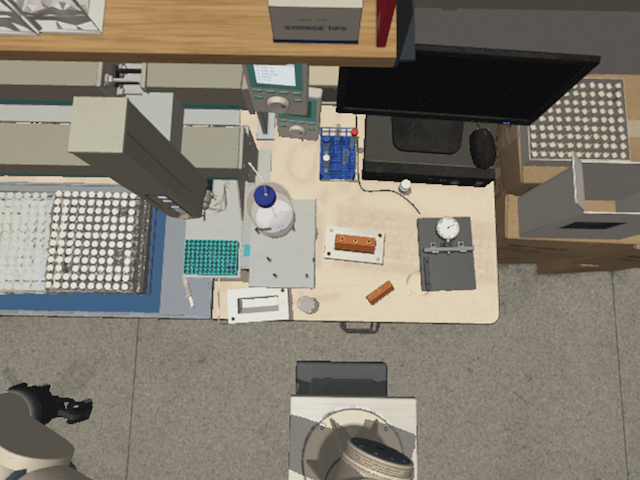

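View pics/scene.png

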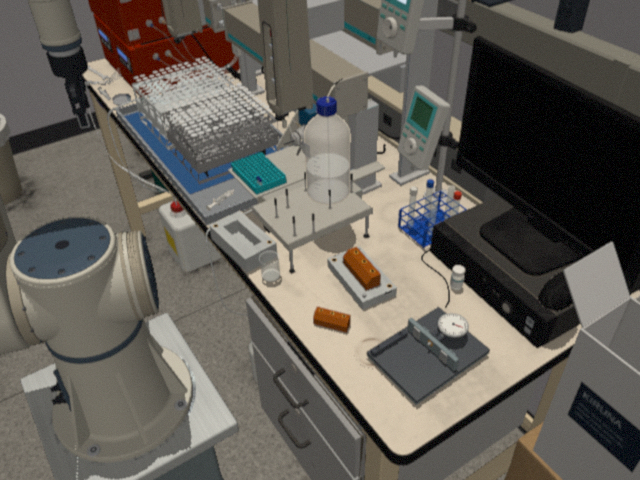

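Top view: the larger orange-brown block sits in the mould at (355,243), and the small look-alike lies loose on the bench at (380,292). The gauge is at (446,253) with its dial at (447,229), so the fence is on the far side. The upper mould half is at (258,305). Block candidates are (355,243) and (380,292). By the description (in the mould, larger) I choose (355,243) and check it in a crop.

```bash
python3 - <<'E'
from h import *
im=np.load("top.npy"); c=cv2.resize(im[190:310,310:490],None,fx=4.4,fy=4.4,interpolation=cv2.INTER_CUBIC); save("crop1",c)
sc=np.load("scene.npy")
hsv=cv2.cvtColor(im,cv2.COLOR_RGB2HSV); m=cv2.inRange(hsv,(3,140,60),(16,255,255)); m[:200]=0;m[:,:300]=0;m[320:]=0
for k in cv2.findContours(m,0,2)[0]:
    if cv2.contourArea(k)>60:
        r=cv2.minAreaRect(k); print(r, ray("top",cv2.boxPoints(r),0.05).round(3)[:,:2].tolist())
E
```

```text
((379.98779296875, 292.17547607421875), (9.457925796508789, 27.427982330322266), 54.1623420715332) [[0.402, -0.027], [0.443, -0.083], [0.424, -0.096], [0.383, -0.041]]
((354.5369873046875, 243.3986358642578), (38.419315338134766, 14.708212852478027), 6.009006023406982) [[0.521, 0.054], [0.559, 0.05], [0.55, -0.047], [0.512, -0.044]]
```

View pics/crop1.png

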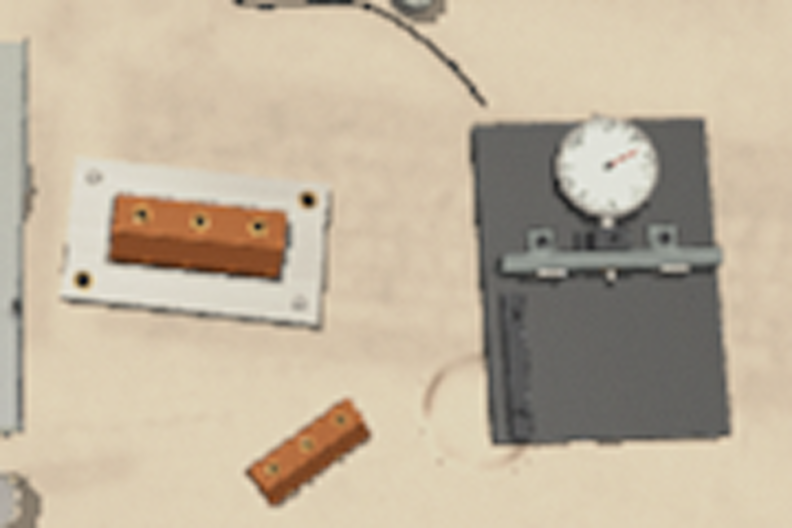

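Crop: the block in the mould has three inserts, with the bevel facing the robot at crop (195,262). The gauge fence is at crop (610,260) and the end stop is on the left at (515,370). Block and gauge are oriented alike within about 10°, so I approach and take close looks with the wrist camera.

```bash
cat >> h.py <<'E'
def rows(P,yaw,dz_tilt=0):
    """tool-frame shift (mm) + rotvec (deg) from now to TCP P with tool down, tool y at world yaw (deg), tilted forward by tilt deg"""
    T=T_tool(); a=np.radians(yaw); y=np.array([np.cos(a),np.sin(a),0]); z=np.array([0,0,-1.]); M=np.c_[np.cross(y,z),y,z]
    M=R.from_matrix(M)*R.from_euler('x',-dz_tilt,degrees=True)
    D=R.from_matrix(T[:3,:3]).inv()*M
    return (T[:3,:3].T@(np.array(P)-T[:3,3])*1000).round(1),np.degrees(D.as_rotvec()).round(2)
E
python3 - <<'E'
from h import *
c=lambda L:np.array(L)/4.4+[310,190]
print("bed",ray("top",c([(472,125),(705,118),(730,437),(495,440)]),0.02).round(3)[:,:2].tolist())
print("blocktop back edge",ray("top",c([(115,195),(287,212)]),0.054).round(3)[:,:2].tolist())
print("bottle",ray("top",[(265,195),(272,215),(272,235)],0.2).round(3).tolist(), "vial,beaker",ray("top",[(404,186),(307,304)],0.05).round(3).tolist())
# simulate path in tool frame: world shift & turn list
T=T_tool(); p=T[:3,3].copy(); M=T[:3,:3]
W=[(0.21,0.54),(0.24,0.485),(0.27,0.43),(0.30,0.375),(0.33,0.32),(0.36,0.27),(0.39,0.215),(0.42,0.16),(0.45,0.105),(0.48,0.05),(0.51,0.02),(0.53,0.005)]
for i,w in enumerate(W):
    q=np.array([*w,0.25]); print(np.round(M.T@(q-p)*1000).tolist()); p=q
    if i<8: M=M@R.from_rotvec([0,0,np.radians(9.9)]).as_matrix()
E
```

```text
bed [[0.609, -0.164], [0.616, -0.304], [0.426, -0.313], [0.422, -0.175]]
blocktop back edge [[0.557, 0.051], [0.549, -0.049]]
bottle [[0.621, 0.218, 0.2], [0.575, 0.201, 0.2], [0.529, 0.199, 0.2]] vial,beaker [[0.689, -0.125, 0.05], [0.38, 0.121, 0.05]]
[-44.0, -47.0, -0.0]
[-52.0, -36.0, 0.0]
[-57.0, -26.0, 0.0]
[-61.0, -16.0, 0.0]
[-62.0, -5.0, 0.0]
[-58.0, 7.0, 0.0]
[-61.0, 16.0, 0.0]
[-57.0, 26.0, 0.0]
[-52.0, 36.0, 0.0]
[-52.0, 36.0, 0.0]
[-27.0, 33.0, 0.0]
[-13.0, 21.0, 0.0]
```

jog_arm(
  motion=[
    {"x": -44, "y": -47, "az": 9.9},
    {"x": -52, "y": -36, "az": 9.9},
    {"x": -57, "y": -26, "az": 9.9},
    {"x": -60, "y": -16, "az": 9.9},
    {"x": -61, "y": -5, "az": 9.9},
    {"x": -58, "y": 7, "az": 9.9},
    {"x": -60, "y": 16, "az": 9.9},
    {"x": -57, "y": 26, "az": 9.9},
    {"x": -52, "y": 30},
    {"x": -52, "y": 30},
    {"x": -40, "y": 30},
    {"x": -13, "y": 20},
  ],
)

```text
invalid input at $.motion[0]: expected keys x, y, z, ax, ay, az, grip
```

```bash
python3 - <<'E'
from h import *
s=observe();print(s["time_s"],s["tool_pos"])
T=T_tool(); im=grab_frame("wrist"); save("w1",im); np.savez("w1.npz",im=im,T=T)
print(T.round(3).tolist())
E
```

```text
0.15 [0.18148546 0.59771296 0.24972747]
[[-0.957, 0.291, -0.0, 0.181], [0.291, 0.957, -0.001, 0.598], [0.0, -0.001, -1.0, 0.25], [0.0, 0.0, 0.0, 1.0]]
```

View pics/w1.png

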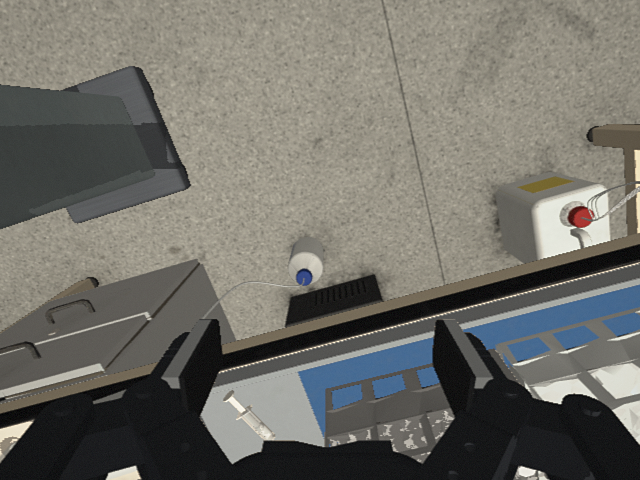

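The move was refused because every row needs all the keys. This picture is still the start pose, over the bench's left edge, with the open fingers at (190,370) and (460,370).

jog_arm(
  motion=[
    {"x": -44, "y": -47, "z": 0, "ax": 0, "ay": 0, "az": 9.9, "grip": 100},
    {"x": -52, "y": -36, "z": 0, "ax": 0, "ay": 0, "az": 9.9, "grip": 100},
    {"x": -57, "y": -26, "z": 0, "ax": 0, "ay": 0, "az": 9.9, "grip": 100},
    {"x": -60, "y": -16, "z": 0, "ax": 0, "ay": 0, "az": 9.9, "grip": 100},
    {"x": -61, "y": -5, "z": 0, "ax": 0, "ay": 0, "az": 9.9, "grip": 100},
    {"x": -58, "y": 7, "z": 0, "ax": 0, "ay": 0, "az": 9.9, "grip": 100},
    {"x": -60, "y": 16, "z": 0, "ax": 0, "ay": 0, "az": 9.9, "grip": 100},
    {"x": -57, "y": 26, "z": 0, "ax": 0, "ay": 0, "az": 9.9, "grip": 100},
    {"x": -52, "y": 30, "z": 0, "ax": 0, "ay": 0, "az": 0, "grip": 100},
    {"x": -52, "y": 30, "z": 0, "ax": 0, "ay": 0, "az": 0, "grip": 100},
    {"x": -40, "y": 30, "z": 0, "ax": 0, "ay": 0, "az": 0, "grip": 100},
    {"x": -13, "y": 20, "z": 0, "ax": 0, "ay": 0, "az": 0, "grip": 100},
  ],
)

```text
time_s: 1.7
tool_pos: [0.5108, -0.0058, 0.2503]
orientation: [0.0, 0.745, 0.668, -0.0]
ft_force: [0.4, 0.6, 0.9]
finger_gap: 0.0852
grasp_force: 0.0
```

```bash
python3 - <<'E'
from h import *
s=observe();print(s["time_s"],s["tool_pos"])
T=T_tool(); im=grab_frame("wrist"); save("w2",im); np.savez("w2.npz",im=im,T=T)
print(T.round(3).tolist())
E
```

```text
1.7 [ 0.51084469 -0.00581142  0.25028118]
[[0.109, 0.994, 0.0, 0.511], [0.994, -0.109, -0.0, -0.006], [-0.0, 0.0, -1.0, 0.25], [0.0, 0.0, 0.0, 1.0]]
```

View pics/w2.png

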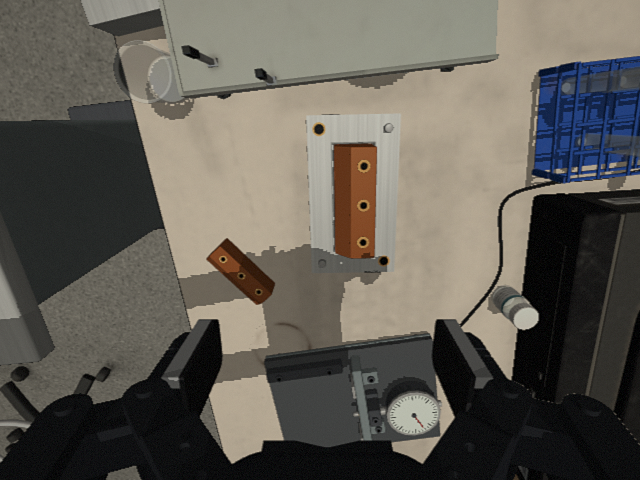

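The wrist view shows the block in the mould at (355,200), bevel to the left (image left is world -x), with its inserts at (363,166), (363,205) and (362,242). The small look-alike is at (240,270). The gauge is below, with its +y edge from (266,356) to (432,333), the stop at (305,372) and the fence at (365,400).

```bash
python3 - <<'E'
from h import *
d=np.load("w2.npz"); im,T=d["im"],d["T"]
hsv=cv2.cvtColor(im,cv2.COLOR_RGB2HSV); m=cv2.inRange(hsv,(3,120,50),(18,255,255)); m[:, :300]=0; m[:,400:]=0; m[290:]=0
# right (back top) edge, z=.054 ; rows 155..250
pts=[(np.nonzero(m[r])[0].max()+.5,r) for r in range(152,254)]
P=ray("wrist",pts,.054,T); k=np.polyfit(P[:,1],P[:,0],1); res=P[:,0]-np.polyval(k,P[:,1]); g=abs(res)<.0015; k=np.polyfit(P[g,1],P[g,0],1)
print("back edge x=%.4f*y+%.4f yaw %.2f"%(*k,-np.degrees(np.arctan(k[0]))))
cols=range(358,372)
e=lambda f:np.array([(c,f(np.nonzero(m[140:270,c])[0])+140) for c in cols],float)
a=ray("wrist",e(np.min),.054,T).mean(0); b=ray("wrist",e(np.max)+[0,1],.054,T).mean(0); print("ends top",a,b, b-a)
ins=ray("wrist",[(363,166),(363,205),(362,242)],.054,T);print("ins",ins.round(4)[:,:2].tolist())
th=-np.arctan(k[0]); ex=np.array([np.cos(th),np.sin(th)]); ey=np.array([-ex[1],ex[0]])
mid=ins[:,:2].mean(0); print("centre from inserts",mid-7e-3*ex)
c=((a+b)/2)[:2]; y=c@ey; back=np.array([np.polyval(k,c[1]),c[1]])@ex; print("centre from edges",(back-.018)*ex+y*ey)
# mould bounding
g=cv2.inRange(hsv,(0,0,130),(179,60,255)); g[:110]=0;g[275:]=0;g[:,:300]=0;g[:,405:]=0
k2=max(cv2.findContours(g,0,2)[0],key=cv2.contourArea); r=cv2.minAreaRect(k2); q=ray("wrist",cv2.boxPoints(r),.024,T)[:,:2]; print("mould",r,q.round(4).tolist(),q.mean(0))
E
```

```text
back edge x=0.0885*y+0.5539 yaw -5.05
ends top [0.54870003 0.0535371  0.054     ] [ 0.54106335 -0.04760025  0.054     ] [-0.00763668 -0.10113735  0.        ]
ins [[0.5461, 0.0357], [0.5435, 0.0021], [0.54, -0.0319]]
centre from inserts [0.53621438 0.00260026]
centre from edges [0.53615401 0.00374041]
mould ((352.0, 191.99998474121094), (163.99996948242188, 103.99998474121094), 90.0) [[0.4969, 0.0864], [0.5883, 0.0765], [0.5818, -0.0812], [0.4762, -0.0697]] [0.53581215 0.00300047]
```

jog_arm(
  motion=[
    {"x": 11.5, "y": 24.5, "z": 20, "ax": 0, "ay": 0, "az": -1.2, "grip": 100},
    {"x": 0, "y": 0, "z": 60, "ax": 0, "ay": 0, "az": 0, "grip": 100},
    {"x": 0, "y": 0, "z": 60, "ax": 0, "ay": 0, "az": 0, "grip": 100},
    {"x": 0, "y": 0, "z": 40, "ax": 0, "ay": 0, "az": 0, "grip": 100},
    {"x": 0, "y": 0, "z": 23, "ax": 0, "ay": 0, "az": 0, "grip": 100},
    {"x": 0, "y": 0, "z": 0, "ax": 0, "ay": 0, "az": 0, "grip": 100},
  ],
)

```text
time_s: 2.5
tool_pos: [0.534, 0.0063, 0.0456]
orientation: [-0.001, 0.736, 0.677, -0.001]
ft_force: [0.5, 0.4, 0.2]
finger_gap: 0.0854
grasp_force: 0.0
```

```bash
python3 - <<'E'
from h import *
print(rows([.5362,.003,.047],-5.1), observe()["ft_force"])
E
```

```text
(array([-3.1,  2.4, -1.4]), array([-0.23,  0.01,  0.26])) [0.46473848 0.42290061 0.20086592]
```

jog_arm(
  motion=[
    {"x": -3, "y": 2.4, "z": -1.4, "ax": -0.2, "ay": 0, "az": 0.2, "grip": 100},
    {"x": 0, "y": 0, "z": 0, "ax": 0, "ay": 0, "az": 0, "grip": 60},
    {"x": 0, "y": 0, "z": 0, "ax": 0, "ay": 0, "az": 0, "grip": 30},
    {"x": 0, "y": 0, "z": 0, "ax": 0, "ay": 0, "az": 0, "grip": 30},
    {"x": 0, "y": 0, "z": 0, "ax": 0, "ay": 0, "az": 0, "grip": 20},
    {"x": 0, "y": 0, "z": 0, "ax": 0, "ay": 0, "az": 0, "grip": 20},
    {"x": 0, "y": 0, "z": 0, "ax": 0, "ay": 0, "az": 0, "grip": 20},
  ],
)

```text
time_s: 3.38
tool_pos: [0.5381, 0.002, 0.0497]
orientation: [0.002, 0.738, 0.675, 0.001]
ft_force: [-2.7, 1.1, 10.2]
finger_gap: 0.0344
grasp_force: 59.7
```

jog_arm(
  motion=[
    {"x": 0, "y": 0, "z": -8, "ax": 0, "ay": 0, "az": 0, "grip": 20},
    {"x": 0, "y": 0, "z": -15, "ax": 0, "ay": 0, "az": 0, "grip": 20},
    {"x": 0, "y": 0, "z": -50, "ax": 0, "ay": 0, "az": 0, "grip": 20},
    {"x": 0, "y": 0, "z": -60, "ax": 0, "ay": 0, "az": 0, "grip": 20},
    {"x": 0, "y": 0, "z": -60, "ax": 0, "ay": 0, "az": 0, "grip": 20},
    {"x": 0, "y": 0, "z": 0, "ax": 0, "ay": 0, "az": 0, "grip": 20},
  ],
)

```text
time_s: 4.12
tool_pos: [0.5399, 0.0021, 0.2476]
orientation: [0.005, 0.738, 0.675, 0.005]
ft_force: [-0.3, -0.1, -2.6]
finger_gap: 0.0346
grasp_force: 60.5
```

```bash
python3 - <<'E'
from h import *
s=observe(); T=T_tool(); print(s["ft_force"],s["finger_gap"],T.round(4).tolist())
im=grab_frame("scene"); im2=grab_frame("wrist"); np.savez("w3.npz",im=im2,T=T,sc=im)
uv=proj("scene",T[:3,3])[0].astype(int); print(uv)
u,v=uv; c=cv2.resize(im[max(v-90,0):v+90,max(u-90,0):u+90],(400,400)) ; save("w3",np.hstack([c,cv2.resize(im2,(400,300)) if 0 else cv2.copyMakeBorder(cv2.resize(im2,(400,300)),0,100,0,0,0)]))
E
```

```text
[-0.34026277 -0.08649726 -2.59988989] 0.03458145719861297 [[0.0888, 0.996, 0.0135, 0.5399], [0.9961, -0.0888, -0.0003, 0.0021], [0.0009, 0.0135, -0.9999, 0.2476], [0.0, 0.0, 0.0, 1.0]]
[364 187]
```

View pics/w3.png

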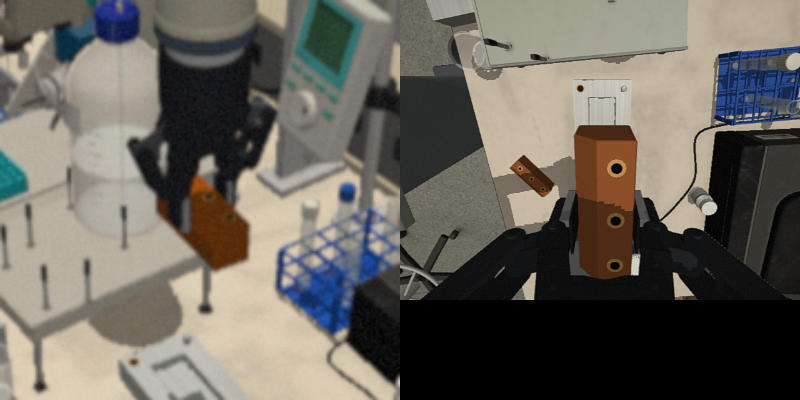

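The block is held level across its length, bevel to the near side, with the inserts in view. Next I go to a pose past the gauge to measure it closely.

jog_arm(
  motion=[
    {"x": -51, "y": -2, "z": 0, "ax": 0.8, "ay": 0, "az": -1.3, "grip": 20},
    {"x": -51, "y": -2, "z": 0, "ax": 0, "ay": 0, "az": -1.4, "grip": 20},
    {"x": -51, "y": -2, "z": 0, "ax": 0, "ay": 0, "az": -1.4, "grip": 20},
    {"x": -51, "y": -2, "z": 0, "ax": 0, "ay": 0, "az": -1.4, "grip": 20},
    {"x": -51, "y": -2, "z": 0, "ax": 0, "ay": 0, "az": -1.3, "grip": 20},
    {"x": -49, "y": -2, "z": 0, "ax": 0, "ay": 0, "az": -1.3, "grip": 20},
    {"x": 0, "y": 0, "z": 0, "ax": 0, "ay": 0, "az": 0, "grip": 20},
    {"x": 0, "y": 0, "z": 0, "ax": 0, "ay": 0, "az": 0, "grip": 20},
  ],
)

```text
time_s: 5.22
tool_pos: [0.515, -0.3003, 0.2399]
orientation: [-0.006, 0.689, 0.725, -0.004]
ft_force: [-0.6, 0.2, -1.3]
finger_gap: 0.0344
grasp_force: 60.4
```

```bash
python3 - <<'E'
from h import *
T=T_tool(); im=grab_frame("wrist"); np.savez("w4.npz",im=im,T=T); save("w4",im); print(T.round(4).tolist(),observe()["finger_gap"])
E
```

```text
[[-0.0515, 0.9986, -0.0132, 0.515], [0.9987, 0.0515, 0.0029, -0.3003], [0.0035, -0.013, -0.9999, 0.2399], [0.0, 0.0, 0.0, 1.0]] 0.03432315221054287
```

View pics/w4.png

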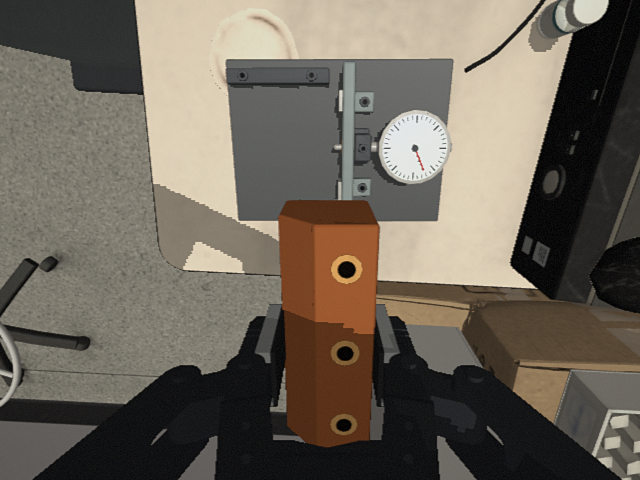

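The view shows the whole gauge: bed corners (226,59), (453,59), (439,220) and (238,220), stop lower edge at row 83, fence front at column 343 with pads at rows 100 and 190, and the dial at (415,147). The held block's inserts are at (346,269), (344,353) and (343,425).

```bash
cat > m4.py <<'E'
from h import *
d=np.load("w4.npz"); im,T=d["im"],d["T"]; g=cv2.cvtColor(im,cv2.COLOR_RGB2GRAY).astype(float)
def edgeV(r,c0,c1):  # strongest horizontal gradient in row
    G=np.abs(np.diff(cv2.GaussianBlur(g,(3,3),0)[r,c0:c1])); return (c0+G.argmax()+.5,r)
def edgeH(c,r0,r1):
    G=np.abs(np.diff(cv2.GaussianBlur(g,(3,3),0)[r0:r1,c])); return (c,r0+G.argmax()+.5)
def line(pts,z,ax):
    P=ray("wrist",pts,z,T)[:,:2]; i,j=(1,0) if ax=="x" else (0,1)
    k=np.polyfit(P[:,i],P[:,j],1)
    for _ in range(3):
        r=P[:,j]-np.polyval(k,P[:,i]); ok=abs(r)<max(1.5*np.median(abs(r)),3e-4); k=np.polyfit(P[ok,i],P[ok,j],1)
    return k
L=line([edgeV(r,218,250) for r in range(70,210,2)],.02,"x"); Rr=line([edgeV(r,430,465) for r in list(range(68,105,2))+list(range(190,215))],.02,"x")
Tp=line([edgeH(c,50,66) for c in list(range(245,335,2))+list(range(365,445,2))],.02,"y")
Bt=line([edgeH(c,210,230) for c in list(range(245,275))+list(range(385,430))],.02,"y")
St=line([edgeH(c,77,90) for c in range(235,325)],.032,"y")
for n,k in zip("L R T B St".split(),(L,Rr,Tp,Bt,St)): print(n,k.round(4), "yaw",np.degrees(np.arctan(k[0]))*(-1 if n in"LR" else 1))
x0=.52
print("width y",np.polyval(Tp,x0)-np.polyval(Bt,x0),"len x",np.polyval(Rr,-.24)-np.polyval(L,-.24))
print("stop y @x=.50",np.polyval(St,.5),"top y70",np.polyval(Tp,.5))
print("pads front z.05?",ray("wrist",[edgeV(r,330,342) for r in (95,100,105,186,190,194)],.05,T).round(4)[:,:2].tolist())
# block in tool frame
p=camera_params("wrist"); X=np.array(p["T_tool_cam"])
uv=np.array([(346,269),(344,353),(343,425)],float)
D=np.c_[(uv[:,0]-p["cx"])/p["fx"],(uv[:,1]-p["cy"])/p["fy"],np.ones(3)]@X[:3,:3].T
for z in(-.012,-.008,-.004,0,.004):
    q=X[:3,3]+D*((z-X[2,3])/D[:,2])[:,None]; print(z,(q[:,:2]*1000).round(1).tolist())
E
python3 m4.py
```

```text
L [-0.0562  0.41  ] yaw 3.214001685411199
R [-0.0496  0.6022] yaw 2.837071393409491
T [ 0.0504 -0.1949] yaw 2.8835344676421855
B [ 0.056  -0.3374] yaw 3.2036318903505214
St [ 0.0605 -0.2224] yaw 3.4605627958334098
width y 0.13957422118637375 len x 0.1905662779557188
stop y @x=.50 -0.1921933334342707 top y70 -0.16968372047944252
pads front z.05? [[0.5163, -0.1988], [0.5165, -0.2025], [0.5168, -0.2061], [0.5199, -0.2701], [0.5201, -0.2735], [0.5203, -0.2769]]
-0.012 [[37.6, 6.2], [5.6, 6.1], [-26.5, 6.2]]
-0.008 [[36.0, 6.4], [2.8, 6.3], [-30.5, 6.4]]
-0.004 [[34.3, 6.7], [0.0, 6.5], [-34.4, 6.6]]
0 [[32.6, 6.9], [-2.8, 6.7], [-38.4, 6.9]]
0.004 [[31.0, 7.1], [-5.6, 6.9], [-42.4, 7.1]]
```

```bash
python3 - <<'E'
from h import *
print(rows([.4685,-.2442,.100],3.05))
E
```

```text
(array([ 57.7, -42.1, 141.1]), array([-0.71, -0.18, -0.04]))
```

jog_arm(
  motion=[
    {"x": 25, "y": -20, "z": 10, "ax": -0.7, "ay": -0.2, "az": 0, "grip": 20},
    {"x": 25, "y": -20, "z": 30, "ax": 0, "ay": 0, "az": 0, "grip": 20},
    {"x": 8, "y": -2, "z": 40, "ax": 0, "ay": 0, "az": 0, "grip": 20},
    {"x": 0, "y": 0, "z": 40, "ax": 0, "ay": 0, "az": 0, "grip": 20},
    {"x": 0, "y": 0, "z": 20, "ax": 0, "ay": 0, "az": 0, "grip": 20},
    {"x": 0, "y": 0, "z": 0, "ax": 0, "ay": 0, "az": 0, "grip": 20},
    {"x": 0, "y": 0, "z": 0, "ax": 0, "ay": 0, "az": 0, "grip": 20},
  ],
)

```text
time_s: 6.15
tool_pos: [0.4717, -0.2452, 0.1025]
orientation: [0.002, 0.688, 0.726, 0.0]
ft_force: [-0.7, -0.6, 0.1]
finger_gap: 0.0348
grasp_force: 60.4
```

```bash
python3 - <<'E'
from h import *
print(rows([.4685,-.2442,.060],3.05),T_tool().round(4).tolist())
E
```

```text
(array([ 1.3, -3.3, 42.5]), array([0.14, 0.14, 0.01])) [[-0.0534, 0.9986, 0.0026, 0.4717], [0.9986, 0.0534, -0.0023, -0.2452], [-0.0025, 0.0025, -1.0, 0.1025], [0.0, 0.0, 0.0, 1.0]]
```

jog_arm(
  motion=[
    {"x": 1.3, "y": -3.3, "z": 12, "ax": 0.1, "ay": 0.1, "az": 0, "grip": 20},
    {"x": 0, "y": 0, "z": 20, "ax": 0, "ay": 0, "az": 0, "grip": 20},
    {"x": 0, "y": 0, "z": 8, "ax": 0, "ay": 0, "az": 0, "grip": 20},
    {"x": 0, "y": 0, "z": 0, "ax": 0, "ay": 0, "az": 0, "grip": 20},
    {"x": 0, "y": 0, "z": 0, "ax": 0, "ay": 0, "az": 0, "grip": 20},
  ],
)

```text
time_s: 6.78
tool_pos: [0.4682, -0.2448, 0.0622]
orientation: [0.001, 0.688, 0.725, -0.0]
ft_force: [0.6, -0.4, -0.8]
finger_gap: 0.0347
grasp_force: 60.4
```

```bash
python3 - <<'E'
from h import *
print(rows([.4685,-.2442,.056],3.05),T_tool().round(4).tolist())
E
```

```text
(array([0.6, 0.3, 6.2]), array([ 0.04,  0.05, -0.04])) [[-0.0525, 0.9986, 0.0007, 0.4682], [0.9986, 0.0525, -0.0008, -0.2448], [-0.0008, 0.0007, -1.0, 0.0622], [0.0, 0.0, 0.0, 1.0]]
```

Lowering in small steps to feel the bed.

jog_arm(
  motion=[
    {"x": 0.5, "y": 0, "z": 3, "ax": 0, "ay": 0, "az": 0, "grip": 20},
    {"x": 0, "y": 0, "z": 1.5, "ax": 0, "ay": 0, "az": 0, "grip": 20},
    {"x": 0, "y": 0, "z": 0, "ax": 0, "ay": 0, "az": 0, "grip": 20},
  ],
)

```text
time_s: 7.15
tool_pos: [0.4678, -0.244, 0.0572]
orientation: [0.0, 0.688, 0.725, -0.0]
ft_force: [-0.5, -0.5, -0.7]
finger_gap: 0.0345
grasp_force: 60.4
```

jog_arm(
  motion=[
    {"x": 0, "y": 0, "z": 1, "ax": 0, "ay": 0, "az": 0, "grip": 20},
    {"x": 0, "y": 0, "z": 0, "ax": 0, "ay": 0, "az": 0, "grip": 20},
  ],
)

```text
time_s: 7.4
tool_pos: [0.4678, -0.2441, 0.0562]
orientation: [0.0, 0.688, 0.725, -0.0]
ft_force: [-0.6, 0.6, -1.5]
finger_gap: 0.0344
grasp_force: 60.4
```

jog_arm(
  motion=[
    {"x": 0, "y": 0, "z": 1, "ax": 0, "ay": 0, "az": 0, "grip": 20},
    {"x": 0, "y": 0, "z": 0, "ax": 0, "ay": 0, "az": 0, "grip": 20},
  ],
)

```text
time_s: 7.65
tool_pos: [0.4679, -0.2441, 0.0557]
orientation: [0.0, 0.688, 0.725, -0.0]
ft_force: [-1.9, 0.9, 4.7]
finger_gap: 0.0344
grasp_force: 61.4
```

On the bed. Next I feel for the end stop along +y of the gauge (tool +x).

jog_arm(
  motion=[
    {"x": 1, "y": 0, "z": -0.3, "ax": 0, "ay": 0, "az": 0, "grip": 20},
    {"x": 0, "y": 0, "z": 0, "ax": 0, "ay": 0, "az": 0, "grip": 20},
  ],
)

```text
time_s: 7.9
tool_pos: [0.4679, -0.2431, 0.0557]
orientation: [0.0, 0.688, 0.725, -0.0]
ft_force: [0.6, 0.2, 1.9]
finger_gap: 0.0344
grasp_force: 61.0
```

jog_arm(
  motion=[
    {"x": 0.7, "y": 0, "z": 0, "ax": 0, "ay": 0, "az": 0, "grip": 20},
    {"x": 0, "y": 0, "z": 0, "ax": 0, "ay": 0, "az": 0, "grip": 20},
  ],
)

```text
time_s: 8.15
tool_pos: [0.468, -0.2425, 0.0557]
orientation: [0.0, 0.688, 0.725, -0.0]
ft_force: [-0.5, -1.5, 2.6]
finger_gap: 0.0344
grasp_force: 61.1
```

jog_arm(
  motion=[
    {"x": 0.7, "y": 0, "z": 0, "ax": 0, "ay": 0, "az": 0, "grip": 20},
    {"x": 0, "y": 0, "z": 0, "ax": 0, "ay": 0, "az": 0, "grip": 20},
  ],
)

```text
time_s: 8.4
tool_pos: [0.4679, -0.2418, 0.0557]
orientation: [0.0, 0.688, 0.725, -0.0]
ft_force: [0.9, -2.1, 3.7]
finger_gap: 0.0348
grasp_force: 61.2
```

jog_arm(
  motion=[
    {"x": 0.7, "y": 0, "z": 0, "ax": 0, "ay": 0, "az": 0, "grip": 20},
    {"x": 0, "y": 0, "z": 0, "ax": 0, "ay": 0, "az": 0, "grip": 20},
  ],
)

```text
time_s: 8.65
tool_pos: [0.468, -0.2417, 0.0557]
orientation: [0.001, 0.688, 0.726, -0.0]
ft_force: [-1.0, -6.3, 1.7]
finger_gap: 0.0345
grasp_force: 60.8
```

jog_arm(
  motion=[
    {"x": 0.7, "y": 0, "z": 0, "ax": 0, "ay": 0, "az": 0, "grip": 20},
    {"x": 0, "y": 0, "z": 0, "ax": 0, "ay": 0, "az": 0, "grip": 20},
  ],
)

```text
time_s: 8.9
tool_pos: [0.468, -0.2416, 0.0558]
orientation: [0.001, 0.688, 0.726, -0.001]
ft_force: [-1.0, -10.0, 2.4]
finger_gap: 0.0344
grasp_force: 60.7
```

The stop is found. I ease off and open only part way, because the fence is behind.

jog_arm(
  motion=[
    {"x": -1, "y": 0, "z": 0, "ax": 0, "ay": 0, "az": 0, "grip": 20},
    {"x": 0, "y": 0, "z": 0, "ax": 0, "ay": 0, "az": 0, "grip": 42},
    {"x": 0, "y": 0, "z": 0, "ax": 0, "ay": 0, "az": 0, "grip": 48},
    {"x": 0, "y": 0, "z": 0, "ax": 0, "ay": 0, "az": 0, "grip": 54},
    {"x": 0, "y": 0, "z": 0, "ax": 0, "ay": 0, "az": 0, "grip": 54},
    {"x": 0, "y": 0, "z": 0, "ax": 0, "ay": 0, "az": 0, "grip": 54},
  ],
)

```text
time_s: 9.65
tool_pos: [0.4676, -0.2411, 0.0555]
orientation: [0.0, 0.688, 0.725, -0.0]
ft_force: [-0.1, -0.4, 0.2]
finger_gap: 0.0465
grasp_force: 0.0
```

jog_arm(
  motion=[
    {"x": 0, "y": 0, "z": -10, "ax": 0, "ay": 0, "az": 0, "grip": 54},
    {"x": 0, "y": 0, "z": -30, "ax": 0, "ay": 0, "az": 0, "grip": 54},
    {"x": 0, "y": 0, "z": -55, "ax": 0, "ay": 0, "az": 0, "grip": 30},
    {"x": -30, "y": 0, "z": -50, "ax": 0, "ay": 0, "az": 0, "grip": 0},
    {"x": -20, "y": 0, "z": -20, "ax": 0, "ay": 0, "az": 0, "grip": 0},
    {"x": 0, "y": 0, "z": 0, "ax": 0, "ay": 0, "az": 0, "grip": 0},
    {"x": 0, "y": 0, "z": 0, "ax": 0, "ay": 0, "az": 0, "grip": 0},
  ],
)

```text
time_s: 10.52
tool_pos: [0.4695, -0.2904, 0.2198]
orientation: [-0.001, 0.688, 0.725, -0.0]
ft_force: [0.4, -0.3, 0.7]
finger_gap: -0.0
grasp_force: 0.0
```

```bash
python3 - <<'E'
from h import *
T=T_tool(); im=grab_frame("wrist"); np.savez("w5.npz",im=im,T=T); save("w5",im); print(T.round(4).tolist(),observe()["qpos"])
E
```

```text
[[-0.0522, 0.9986, -0.0011, 0.4695], [0.9986, 0.0522, 0.0006, -0.2904], [0.0006, -0.0011, -1.0, 0.2198], [0.0, 0.0, 0.0, 1.0]] [-5.56197350e-01  2.73872321e-01  1.82044160e+00 -1.00257233e-04
  1.04932830e+00 -6.08773532e-01]
```

View pics/w5.png

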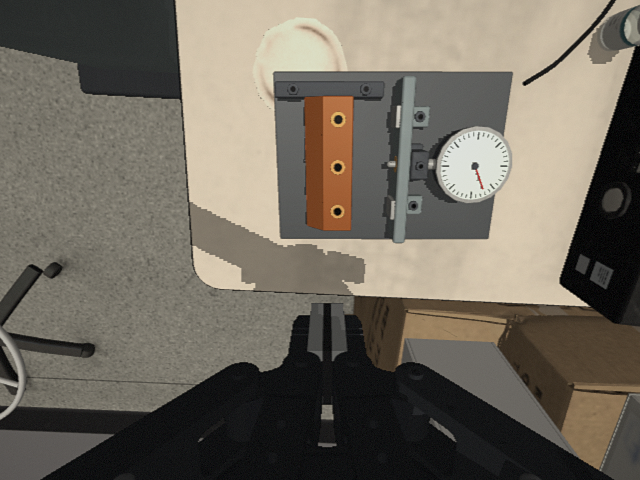

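The block stands upright against the stop, parallel to the fence, with a gap of about 30 mm and its inserts at (338,120) to (338,212). The fingers are shut. Next I tilt the tool 45° in front of the bevel.

jog_arm(
  motion=[
    {"x": 25, "y": -30, "z": 0, "ax": 0, "ay": 0, "az": 0, "grip": 0},
    {"x": 24, "y": -30, "z": 20, "ax": 0, "ay": 0, "az": 0, "grip": 0},
    {"x": 0, "y": 0, "z": 0, "ax": -8, "ay": 0, "az": 0, "grip": 0},
    {"x": 0, "y": 0, "z": 0, "ax": -8, "ay": 0, "az": 0, "grip": 0},
    {"x": 0, "y": 0, "z": 0, "ax": -8, "ay": 0, "az": 0, "grip": 0},
    {"x": 0, "y": 0, "z": 0, "ax": -8, "ay": 0, "az": 0, "grip": 0},
    {"x": 0, "y": 0, "z": 0, "ax": -8, "ay": 0, "az": 0, "grip": 0},
    {"x": 0, "y": 0, "z": 0, "ax": -5, "ay": 0, "az": 0, "grip": 0},
    {"x": 0, "y": 0, "z": 0, "ax": 0, "ay": 0, "az": 0, "grip": 0},
  ],
)

```text
time_s: 11.7
tool_pos: [0.4067, -0.2402, 0.1974]
orientation: [0.233, 0.645, 0.68, 0.259]
ft_force: [0.5, -0.4, 0.1]
finger_gap: 0.0001
grasp_force: 0.0
```

```bash
cat > r.py <<'E'
from h import *
import sys
a=np.array([float(v) for v in sys.argv[1:4]])
print(rows(a,3.05,45),T_tool().round(4).tolist(),observe()["qpos"].round(2), observe()["time_s"])
E
python3 r.py .4151 -.2445 .0947
```

```text
(array([ -6.5, -60.9,  83. ]), array([-4.21, -0.94, -0.38])) [[-0.0596, 0.7564, 0.6514, 0.4067], [0.9981, 0.0343, 0.0514, -0.2402], [0.0165, 0.6532, -0.757, 0.1974], [0.0, 0.0, 0.0, 1.0]] [-0.92  0.09  2.36  1.2   0.63 -1.97] 11.7
```

jog_arm(
  motion=[
    {"x": -2, "y": -15, "z": 20, "ax": -4.2, "ay": -0.9, "az": -0.4, "grip": 0},
    {"x": -2, "y": -15, "z": 21, "ax": 0, "ay": 0, "az": 0, "grip": 0},
    {"x": -2, "y": -15, "z": 21, "ax": 0, "ay": 0, "az": 0, "grip": 0},
    {"x": 0, "y": -15, "z": 21, "ax": 0, "ay": 0, "az": 0, "grip": 0},
    {"x": 0, "y": 0, "z": 0, "ax": 0, "ay": 0, "az": 0, "grip": 0},
    {"x": 0, "y": 0, "z": 0, "ax": 0, "ay": 0, "az": 0, "grip": 0},
  ],
)

```text
time_s: 12.45
tool_pos: [0.423, -0.2442, 0.1031]
orientation: [0.258, 0.635, 0.674, 0.276]
ft_force: [-0.1, 0.0, -0.3]
finger_gap: -0.0002
grasp_force: 0.0
```

```bash
python3 r.py .4300 -.2437 .0798
```

```text
(array([  0. , -11.3,  21.6]), array([-0.58, -0.48,  0.21])) [[-0.0618, 0.713, 0.6984, 0.423], [0.9981, 0.0417, 0.0456, -0.2442], [0.0034, 0.6999, -0.7142, 0.1031], [0.0, 0.0, 0.0, 1.0]] [-0.93  0.39  2.41  1.78  0.64 -2.65] 12.45
```

Joint 6 is close to its range limit, so I spin half a turn about the tool axis, which is symmetric for the push.

jog_arm(
  motion=[
    {"x": 0, "y": 0, "z": 0, "ax": 0, "ay": 0, "az": 9, "grip": 0},
    {"x": 0, "y": 0, "z": 0, "ax": 0, "ay": 0, "az": 0, "grip": 0},
  ],
)

```text
time_s: 12.7
tool_pos: [0.423, -0.245, 0.1038]
orientation: [0.237, 0.685, 0.622, 0.295]
ft_force: [-1.1, -1.0, -0.0]
finger_gap: -0.0
grasp_force: 0.0
```

```bash
python3 r.py .4300 -.2437 .0798
```

```text
(array([ -1. , -11.8,  22.1]), array([-0.53, -0.31, -8.69])) [[0.0508, 0.7128, 0.6995, 0.423], [0.9926, -0.1132, 0.0433, -0.245], [0.1101, 0.6922, -0.7133, 0.1038], [0.0, 0.0, 0.0, 1.0]] [-0.93  0.39  2.41  1.78  0.64 -2.5 ] 12.7
```

jog_arm(
  motion=[
    {"x": 0, "y": 0, "z": 0, "ax": 0, "ay": 0, "az": 10, "grip": 0},
    {"x": 0, "y": 0, "z": 0, "ax": 0, "ay": 0, "az": 10, "grip": 0},
    {"x": 0, "y": 0, "z": 0, "ax": 0, "ay": 0, "az": 10, "grip": 0},
    {"x": 0, "y": 0, "z": 0, "ax": 0, "ay": 0, "az": 10, "grip": 0},
    {"x": 0, "y": 0, "z": 0, "ax": 0, "ay": 0, "az": 10, "grip": 0},
    {"x": 0, "y": 0, "z": 0, "ax": 0, "ay": 0, "az": 10, "grip": 0},
    {"x": 0, "y": 0, "z": 0, "ax": 0, "ay": 0, "az": 10, "grip": 0},
    {"x": 0, "y": 0, "z": 0, "ax": 0, "ay": 0, "az": 10, "grip": 0},
    {"x": 0, "y": 0, "z": 0, "ax": 0, "ay": 0, "az": 10, "grip": 0},
    {"x": 0, "y": 0, "z": 0, "ax": 0, "ay": 0, "az": 10, "grip": 0},
    {"x": 0, "y": 0, "z": 0, "ax": 0, "ay": 0, "az": 10, "grip": 0},
    {"x": 0, "y": 0, "z": 0, "ax": 0, "ay": 0, "az": 10, "grip": 0},
  ],
)

```text
time_s: 14.2
tool_pos: [0.4228, -0.245, 0.1035]
orientation: [-0.138, 0.881, -0.283, 0.352]
ft_force: [-1.3, -0.6, -0.1]
finger_gap: -0.0001
grasp_force: 0.0
```

jog_arm(
  motion=[
    {"x": 0, "y": 0, "z": 0, "ax": 0, "ay": 0, "az": 10, "grip": 0},
    {"x": 0, "y": 0, "z": 0, "ax": 0, "ay": 0, "az": 10, "grip": 0},
    {"x": 0, "y": 0, "z": 0, "ax": 0, "ay": 0, "az": 10, "grip": 0},
    {"x": 0, "y": 0, "z": 0, "ax": 0, "ay": 0, "az": 10, "grip": 0},
    {"x": 0, "y": 0, "z": 0, "ax": 0, "ay": 0, "az": 10, "grip": 0},
    {"x": 0, "y": 0, "z": 0, "ax": 0, "ay": 0, "az": 0, "grip": 0},
  ],
)

```text
time_s: 14.95
tool_pos: [0.4228, -0.245, 0.1034]
orientation: [-0.273, 0.681, -0.627, 0.262]
ft_force: [-0.0, -0.2, -0.4]
finger_gap: -0.0
grasp_force: 0.0
```

```bash
cat >> h.py <<'E'
def rows2(P):
    """same, with the half-turn about tool z (tilted push pose)"""
    T=T_tool(); a=np.radians(3.05); n=np.array([-np.cos(a),-np.sin(a),1])/2**.5; z=-n; x=-np.array([-np.sin(a),np.cos(a),0]); M=np.c_[x,np.cross(z,x),z]
    return (T[:3,:3].T@(np.array(P)-T[:3,3])*1000).round(1),np.degrees((R.from_matrix(T[:3,:3]).inv()*R.from_matrix(M)).as_rotvec()).round(2)
E
sed -i 's/rows(a,3.05,45)/rows2(a)/' r.py; python3 r.py .4300 -.2437 .0798
```

```text
(array([-1. , 11.3, 21.9]), array([0.52, 0.36, 1.48])) [[0.0758, -0.7108, 0.6993, 0.4228], [-0.997, -0.0637, 0.0434, -0.245], [0.0137, -0.7005, -0.7135, 0.1034], [0.0, 0.0, 0.0, 1.0]] [-0.93  0.39  2.41  1.78  0.64  0.47] 14.95
```

jog_arm(
  motion=[
    {"x": -0.5, "y": 6, "z": 11, "ax": 0.5, "ay": 0.4, "az": 1.5, "grip": 0},
    {"x": -0.5, "y": 5, "z": 11, "ax": 0, "ay": 0, "az": 0, "grip": 0},
    {"x": 0, "y": 0, "z": 0, "ax": 0, "ay": 0, "az": 0, "grip": 0},
    {"x": 0, "y": 0, "z": 0, "ax": 0, "ay": 0, "az": 0, "grip": 0},
  ],
)

```text
time_s: 15.45
tool_pos: [0.4302, -0.2434, 0.0797]
orientation: [-0.278, 0.67, -0.637, 0.263]
ft_force: [0.2, -0.2, 0.2]
finger_gap: -0.0001
grasp_force: 0.0
```

```bash
python3 r.py .4434 -.2430 .0664
```

```text
(array([ 0.3,  0.1, 18.7]), array([ 0.04, -0.02, -0.12])) [[0.0515, -0.7067, 0.7056, 0.4302], [-0.9987, -0.0355, 0.0373, -0.2434], [-0.0013, -0.7066, -0.7076, 0.0797], [0.0, 0.0, 0.0, 1.0]] [-0.91  0.47  2.42  1.92  0.66  0.35] 15.45
```

Well aligned. Now I approach along the tool axis.

jog_arm(
  motion=[
    {"x": 0, "y": 0, "z": 8, "ax": 0, "ay": 0, "az": 0, "grip": 0},
    {"x": 0, "y": 0, "z": 7, "ax": 0, "ay": 0, "az": 0, "grip": 0},
    {"x": 0, "y": 0, "z": 0, "ax": 0, "ay": 0, "az": 0, "grip": 0},
  ],
)

```text
time_s: 15.82
tool_pos: [0.4411, -0.2427, 0.0683]
orientation: [-0.278, 0.669, -0.637, 0.262]
ft_force: [-0.2, 0.6, 0.6]
finger_gap: 0.0
grasp_force: 0.0
```

jog_arm(
  motion=[
    {"x": 0, "y": 0, "z": 2, "ax": 0, "ay": 0, "az": 0, "grip": 0},
    {"x": 0, "y": 0, "z": 0, "ax": 0, "ay": 0, "az": 0, "grip": 0},
  ],
)

```text
time_s: 16.08
tool_pos: [0.4422, -0.2428, 0.0672]
orientation: [-0.278, 0.669, -0.638, 0.262]
ft_force: [-0.0, -0.9, -0.6]
finger_gap: 0.0003
grasp_force: 0.0
```

jog_arm(
  motion=[
    {"x": 0, "y": 0, "z": 1, "ax": 0, "ay": 0, "az": 0, "grip": 0},
    {"x": 0, "y": 0, "z": 0, "ax": 0, "ay": 0, "az": 0, "grip": 0},
  ],
)

```text
time_s: 16.32
tool_pos: [0.4429, -0.2428, 0.0666]
orientation: [-0.278, 0.669, -0.638, 0.262]
ft_force: [-0.3, -0.2, 0.5]
finger_gap: -0.0001
grasp_force: 0.0
```

jog_arm(
  motion=[
    {"x": 0, "y": -1.4, "z": 1.4, "ax": 0, "ay": 0, "az": 0, "grip": 0},
    {"x": 0, "y": -2.1, "z": 2.1, "ax": 0, "ay": 0, "az": 0, "grip": 0},
    {"x": 0, "y": -2.1, "z": 2.1, "ax": 0, "ay": 0, "az": 0, "grip": 0},
    {"x": 0, "y": -2.1, "z": 2.1, "ax": 0, "ay": 0, "az": 0, "grip": 0},
    {"x": 0, "y": -2.1, "z": 2.1, "ax": 0, "ay": 0, "az": 0, "grip": 0},
    {"x": 0, "y": -2.1, "z": 2.1, "ax": 0, "ay": 0, "az": 0, "grip": 0},
    {"x": 0, "y": 0, "z": 0, "ax": 0, "ay": 0, "az": 0, "grip": 0},
  ],
)

```text
time_s: 17.2
tool_pos: [0.46, -0.2419, 0.0666]
orientation: [-0.278, 0.669, -0.637, 0.263]
ft_force: [0.4, -0.0, -0.1]
finger_gap: -0.0001
grasp_force: 0.0
```

```bash
python3 r.py .4754 -.2413 .0664; python3 - <<'E'
from h import *
T=T_tool(); a=grab_frame("scene"); b=grab_frame("wrist")
u,v=proj("scene",[.49,-.24,.05])[0].astype(int); c=cv2.resize(a[v-75:v+75,u-80:u+80],(480,450),interpolation=cv2.INTER_CUBIC)
save("p1",np.hstack([c,cv2.copyMakeBorder(cv2.resize(b,(320,240)),0,210,0,0,0)]))
E
```

```text
(array([  0.1, -10.7,  11. ]), array([ 0.04, -0.02, -0.26])) [[0.0497, -0.7068, 0.7057, 0.46], [-0.9988, -0.0331, 0.0373, -0.2419], [-0.003, -0.7066, -0.7076, 0.0666], [0.0, 0.0, 0.0, 1.0]] [-0.84  0.51  2.38  2.01  0.65  0.33] 17.2
```

View pics/p1.png

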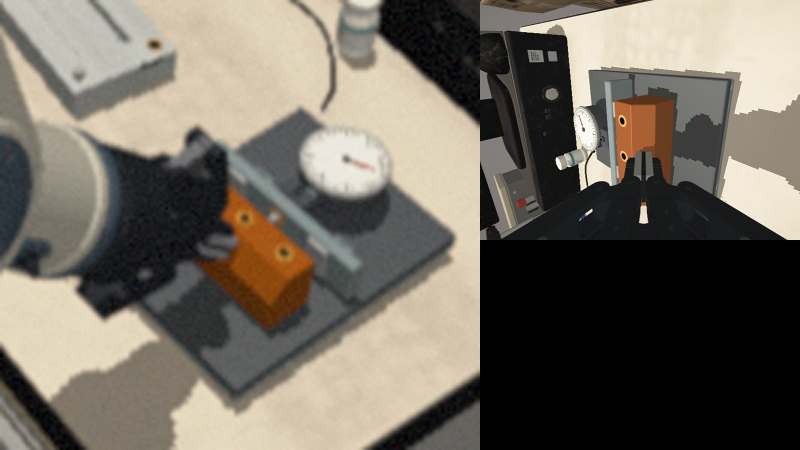

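The scene crop shows the block upright and parallel, sliding towards the pads with the fingertips on its bevel at (225,245). The needle has not moved.

jog_arm(
  motion=[
    {"x": 0, "y": -2.1, "z": 2.1, "ax": 0, "ay": 0, "az": 0, "grip": 0},
    {"x": 0, "y": -2.1, "z": 2.1, "ax": 0, "ay": 0, "az": 0, "grip": 0},
    {"x": 0, "y": -2.1, "z": 2.1, "ax": 0, "ay": 0, "az": 0, "grip": 0},
    {"x": 0, "y": -2.1, "z": 2.1, "ax": 0, "ay": 0, "az": 0, "grip": 0},
    {"x": 0, "y": 0, "z": 0, "ax": 0, "ay": 0, "az": 0, "grip": 0},
  ],
)

```text
time_s: 17.92
tool_pos: [0.4719, -0.2413, 0.0666]
orientation: [-0.278, 0.669, -0.637, 0.263]
ft_force: [0.5, -0.5, 0.2]
finger_gap: -0.0002
grasp_force: 0.0
```

jog_arm(
  motion=[
    {"x": 0, "y": -0.7, "z": 0.7, "ax": 0, "ay": 0, "az": 0, "grip": 0},
    {"x": 0, "y": -0.7, "z": 0.7, "ax": 0, "ay": 0, "az": 0, "grip": 0},
    {"x": 0, "y": 0, "z": 0, "ax": 0, "ay": 0, "az": 0, "grip": 0},
  ],
)

```text
time_s: 18.3
tool_pos: [0.4735, -0.2412, 0.0665]
orientation: [-0.278, 0.669, -0.638, 0.262]
ft_force: [-0.0, 0.6, 0.9]
finger_gap: -0.0002
grasp_force: 0.4
```

jog_arm(
  motion=[
    {"x": 0, "y": -0.5, "z": 0.5, "ax": 0, "ay": 0, "az": 0, "grip": 0},
    {"x": 0, "y": 0, "z": 0, "ax": 0, "ay": 0, "az": 0, "grip": 0},
  ],
)

```text
time_s: 18.55
tool_pos: [0.4743, -0.2412, 0.0665]
orientation: [-0.278, 0.669, -0.638, 0.262]
ft_force: [-1.8, 0.4, 1.5]
finger_gap: -0.0
grasp_force: 0.9
```

jog_arm(
  motion=[
    {"x": -0.6, "y": -0.3, "z": 0.5, "ax": 0, "ay": 0, "az": 0, "grip": 0},
    {"x": 0, "y": 0, "z": 0, "ax": 0, "ay": 0, "az": 0, "grip": 0},
  ],
)

```text
time_s: 18.8
tool_pos: [0.475, -0.2408, 0.0665]
orientation: [-0.278, 0.669, -0.638, 0.263]
ft_force: [-1.9, -1.7, 2.5]
finger_gap: -0.0
grasp_force: 1.4
```

jog_arm(
  motion=[
    {"x": 0, "y": -0.2, "z": 0.5, "ax": 0, "ay": 0, "az": 0, "grip": 0},
    {"x": 0, "y": 0, "z": 0, "ax": 0, "ay": 0, "az": 0, "grip": 0},
  ],
)

```text
time_s: 19.05
tool_pos: [0.4755, -0.2408, 0.0665]
orientation: [-0.278, 0.669, -0.637, 0.263]
ft_force: [-3.4, -0.6, 4.5]
finger_gap: 0.0002
grasp_force: 2.8
```

jog_arm(
  motion=[
    {"x": 0, "y": -0.2, "z": 0.5, "ax": 0, "ay": 0, "az": 0, "grip": 0},
    {"x": 0, "y": 0, "z": 0, "ax": 0, "ay": 0, "az": 0, "grip": 0},
  ],
)

```text
time_s: 19.3
tool_pos: [0.4761, -0.2407, 0.0665]
orientation: [-0.278, 0.669, -0.637, 0.263]
ft_force: [-3.8, -1.3, 6.9]
finger_gap: 0.0003
grasp_force: 4.3
```

jog_arm(
  motion=[
    {"x": 0, "y": -0.5, "z": 0.4, "ax": 0, "ay": 0, "az": 0, "grip": 0},
    {"x": 0, "y": 0, "z": 0, "ax": 0, "ay": 0, "az": 0, "grip": 0},
  ],
)

```text
time_s: 19.55
tool_pos: [0.4762, -0.2407, 0.0664]
orientation: [-0.278, 0.669, -0.638, 0.263]
ft_force: [-11.2, -1.7, 12.4]
finger_gap: 0.0003
grasp_force: 7.9
```

jog_arm(
  motion=[
    {"x": 0, "y": -0.5, "z": 0.4, "ax": 0, "ay": 0, "az": 0, "grip": 0},
    {"x": 0, "y": 0, "z": 0, "ax": 0, "ay": 0, "az": 0, "grip": 0},
  ],
)

```text
time_s: 19.8
tool_pos: [0.4762, -0.2407, 0.0664]
orientation: [-0.278, 0.668, -0.638, 0.263]
ft_force: [-16.3, -3.5, 16.3]
finger_gap: -0.0001
grasp_force: 12.0
```

jog_arm(
  motion=[
    {"x": 0, "y": -0.5, "z": 0.4, "ax": 0, "ay": 0, "az": 0, "grip": 0},
    {"x": 0, "y": 0, "z": 0, "ax": 0, "ay": 0, "az": 0, "grip": 0},
  ],
)

```text
time_s: 20.05
tool_pos: [0.4763, -0.2407, 0.0664]
orientation: [-0.277, 0.668, -0.639, 0.262]
ft_force: [-22.5, -4.5, 22.3]
finger_gap: -0.0
grasp_force: 16.0
```

The block is hard against the pads. I ease back to roughly 10 N and 10 N and check.

jog_arm(
  motion=[
    {"x": 0, "y": 0.5, "z": -0.4, "ax": 0, "ay": 0, "az": 0, "grip": 0},
    {"x": 0, "y": 0.5, "z": -0.4, "ax": 0, "ay": 0, "az": 0, "grip": 0},
    {"x": 0, "y": 0, "z": 0, "ax": 0, "ay": 0, "az": 0, "grip": 0},
    {"x": 0, "y": 0, "z": 0, "ax": 0, "ay": 0, "az": 0, "grip": 0},
  ],
)

```text
time_s: 20.55
tool_pos: [0.4762, -0.2407, 0.0664]
orientation: [-0.278, 0.669, -0.638, 0.263]
ft_force: [-10.7, -2.0, 11.6]
finger_gap: 0.0001
grasp_force: 7.9
```

```bash
python3 - <<'E'
from h import *
T=T_tool(); b=grab_frame("wrist"); t=grab_frame("top"); a=grab_frame("scene"); print(observe()["ft_force"].round(1),T[:3,3].round(4))
u,v=proj("scene",[.51,-.24,.04])[0].astype(int); c=cv2.resize(a[v-60:v+60,u-60:u+60],(300,300),interpolation=cv2.INTER_CUBIC)
t=cv2.resize(t[210:300,405:495],(300,300),interpolation=cv2.INTER_CUBIC)
w=cv2.resize(b[100:460,140:640],(500,360)) if 0 else cv2.resize(b[100:480,120:620],(500,380))
save("p2",np.hstack([np.vstack([c,t]),cv2.copyMakeBorder(w,0,220,0,0,0)]))
E
```

```text
[-10.   -3.1  11.7] [ 0.4762 -0.2407  0.0664]
```

View pics/p2.png

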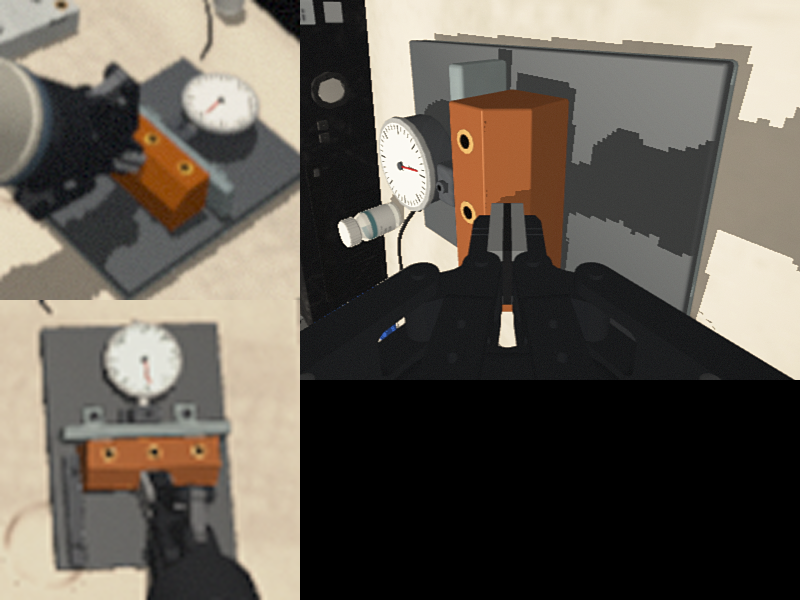

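The needle has swung from lower right to nearly straight down (top crop (146,372)). The block is parallel to the fence at both pads, its end is at the stop (top crop (82,465)), and the push holds steady at about 10.7 N towards the fence and 11.6 N down. I'm handing it in.

```bash
python3 -c "
from rig import *
print(observe()['ft_force'],close_job())"
```

```text
the job is handed in; nothing more can be done
[-9.96792175 -3.12496246 11.74503187] None
```

The block sits on the bed, flush against the fence pads with its end at the stop, and the gripper is holding a push of about 10 N towards the fence and 12 N down; I handed the job in at about 21 s, and no verdict was returned.

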